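Spring check of the bakery's rocker balance

ROBOT

A 6-joint arm with a two-finger parallel gripper is mounted at the origin on the work surface. World frame = base frame: x ahead of the robot, y to its left, z up, the work surface at z = 0. Lengths are in m, angles in rad, forces in N, time in s.
With the tool pointing down it reaches from about 0.35 to 0.975 m from the base axis. Payload 4.9 kg.
Tool frame: the origin (TCP) lies at the very end of the fingers, on their centre line; the grasp point (between the pads) lies 19 mm behind it; z points along the fingers, y is the direction in which the jaws open and shut (so a half turn about z gives the same grasp; the last joint's range is limited). The gripper opens to 85 mm and grips with 20 to 120 N. Pads are 22 mm wide; open, the fingers measure 114 mm over their backs; the gripper's body (76 mm by 85 mm) begins 54 mm behind the grasp point. The pads swing forward as they close: fully open they stand 13 mm farther back than shut.
Start: joints at [1.179, 0.053, 1.613, -0, 1.476, -0.119], TCP at [0.168, 0.602, 0.231] pointing down, gripper open.
Joint ranges: [-3.01, 3.01], [-1.01, 2.22], [0.06, 2.58], [-1.02, 4.17], [0.09, 2.62], [-3.14, 3.14]. Speed limits (rad/s): [2.57, 2.57, 3.14, 3.14, 3.14, 3.14].

INTERFACE

Orientations are given as a rotation vector (axis times angle).
In Python, from station import ctrl gives the robot as it stands.
- The arm moves only by the tool apply_moves, never from a script. Its argument "deltas" is a list of rows, each a list of 5 numbers: the shift along the tool's x, y, z in m, then the turn about the tool's z in rad, then the gripper's target within -1 to 1 (fully open at 1, half-way at 0, shut at -1). A call has exactly 8 rows; each row shifts and turns the pose as measured when the row begins, along the tool's axes as they then stand; what a row does not reach is not made up. A row lasts 1/8 s, in which the tool goes at most 62.5 mm and 10.7 degrees, less where a joint would pass 70% of its speed; a pose out of reach is approached as far as the arm can. A call with a gripper value outside its range is refused whole. The fingers move at their own pace and stop on an object; "grip_force" is the grip in N (left out, the last holds). Time passes only in rows, so rows that do not move let the fingers close, or fill a call up. It gives the time, the measured TCP pose, the force and the opening at its end, in the units of the state.
- ctrl.get_obs(): the state, without advancing time (a new reading comes with each control period).
- ctrl.get_image(name): name is "side" or "top"; returns a dict with "img" (480x640x3 uint8, red, green, blue), "range_z" (480x640 float32, m along the optical axis (not along the pixel's ray), 0 where there is no reading), "mtx" (3x3 intrinsics, pixels), "eye" and "attitude" of the camera in the world. Camera axes: x right, y down, z forward; pixel columns grow to the right and rows downward; lengths in m; the calibration is good to about 2 mm. A picture is of the moment at which its call begins.
- ctrl.finish_job(): hands the job in, once; it reports no verdict.
Trained networks look in a picture, given as the dict that the camera call returned (one of the last four; its "shot" number tells which), for a name from the list of things; names that differ only in an ending like _2 or _b are one class to them, and where a whole thing is asked for, a point or a joint stands for the part that bears it (a point fixed in the world has none). Each returns a list of dicts, best first, with "confidence" (0 to 1); they miss things now and then, are a little off and sometimes report something else, mostly with a low value. They report only what shows in the picture. A call takes as long as a camera call.
- ctrl.search_frame(picture, target): "extent" ([left, top, width, height] in pixels, round what is visible of it).
- ctrl.spot_point(picture, target): "uv" ([column, row] in pixels: a listed point, or the origin of a listed thing).
The state is a dict: "t": time; "q": joint angles; "dq": joint speeds; "effort": joint torques, N m; "tool_pos": TCP position; "tool_rot": TCP orientation; "contact_force": force on the tool from outside, world axes, zero at the start; "wrist_torque": the same for the moment, N m; "opening": finger opening in m.
Only numpy, scipy, OpenCV 4.12 (cv2) and the standard library are available. Lean on these libraries where they do the work, as an engineer would, in place of code of your own. Each camera call takes 0.05 s, during which the arm holds its last target.

TASK

Check the springs of the rocker balance on the bench: with the fingertips press down the corner with the round pad until the needle's tip stands between the two prongs of the clip on that side, without swinging past the clip, keep it there for about a second, then let go so that the needle springs back to the middle. Then do the same with the corner that has the square pad and the clip on its side. Only press the pads: do not pick anything up, and leave the clips, the pastry mould, the jar and the pastry roll where they are.

Things in the scene. Friction and masses are not known exactly. Their poses are not given: they have to be found in the camera images.
- balance: Rocker balance fixed to the bench: white base 270 x 260 x 12 mm, and a dark steel plate that rocks about a level hinge 75 mm up. Origin on the bench below the plate's centre; x runs along the hinge to scale and needle (away from the robot, yaw up to 0.6 rad), y to the round pad. Scale: curved white strip at x = 108 mm, needle at x = 122 mm, both within 65 mm of the x axis; tops 265 mm above the bench.
- rocker (a joint): Tilt of the steel plate with its needle, rad: 0 level (needle upright, at rest), positive with the round pad down, negative with the square pad down; stops at +-0.26. A well-damped spring of 4 N m/rad returns it to 0: a pad pressed at its centre needs about 44 N per rad, 4 to 7 N at the clips. The needle leans towards the pressed pad by the same angle.
- round_pad (a point): Round white plastic pad, 34 mm across, 12 mm high, on the corner of the steel plate at +y of the balance, 90 mm from the hinge. This point is the centre of its top face, 97 mm above the bench (22 mm above the hinge line) at rest; z along the plate's normal. The plate is square, 156 mm a side, diagonals along the balance's x and y, its upper face 12 mm below the pad's top.
- square_pad (a point): Square white plastic pad, 30 x 30 x 12 mm, on the opposite corner of the steel plate at -y of the balance, 90 mm from the hinge. This point is the centre of its top face, 97 mm above the bench at rest.
- needle_tip (a point): Tip of the thin black needle that stands up from the hinge shaft, 4 mm wide at the tip, 170 mm from the hinge line (245 mm above the bench at rest).
- round_mark (a point): Middle of the gap between the two prongs of the brass clip on the round pad's side of the scale, 170 mm from the hinge line, in the needle's plane: the needle's tip comes to this point. Gap 14 mm wide, prongs 4 mm thick. y axis along the scale, roughly the balance's y. The clip is set 0.09 to 0.16 rad from upright and stays there unless pushed.
- square_mark (a point): The same for the clip on the square pad's side of the scale, set on its own at 0.09 to 0.16 rad from upright.
- mould: Bystander: a standing steel pastry mould, a cone 115 mm high, 38 mm in diameter at the foot; origin at the centre of its underside.
- sugar_jar: Bystander: a white plastic jar, 56 mm in diameter, 85 mm high; origin at the centre of its underside.
- pastry: Bystander: a golden baked pastry roll lying on the bench, 112 mm long (x), about 48 mm thick; origin at the centre of its underside.

How it is judged:
On the way, in this order (a step that is already met when the one before it is completed fails the run):
1. the round pad is pressed by the fingers and the needle tip stands between the prongs of the clip on that side (y of needle_tip in the frame of round_mark between -0.006 and 0.006 m and contact force between the fingers and balance above 0.5 N and distance between the grasp point and round_pad below 0.08 m), for 0.7 s.
2. the round pad is let go and the needle is back in the middle (value of joint rocker between -0.02 and 0.02 rad and contact force between the fingers and balance below 0.2 N), for 0.2 s.
3. the square pad is pressed by the fingers and the needle tip stands between the prongs of the clip on that side (y of needle_tip in the frame of square_mark between -0.006 and 0.006 m and contact force between the fingers and balance above 0.5 N and distance between the grasp point and square_pad below 0.08 m), for 0.7 s.
At the end, for the whole second after the job is handed in: Both corners have been pressed in turn, needle tip within 6 mm of the middle of each clip's gap for 0.7 s; at the end the pads are free, the needle is at rest within 0.02 rad of upright, both clips are within 4 mm and the mould, jar and pastry within 20 mm of where they were, and upright (all of step 2 and velocity of joint rocker between -0.05 and 0.05 rad/s and distance of each of round_mark, square_mark from where it was at the start of the episode below 0.004 m and distance of each of mould, sugar_jar, pastry from where it was at the start of the episode below 0.02 m and angle between each of mould, sugar_jar, pastry's own z axis and vertical below 0.15 rad); the robot touches nothing.
It fails at once if the needle swings past the clip on the round pad's side (its tip more than 11 mm beyond the middle of the gap) (y of needle_tip in the frame of round_mark above 0.011 m).
It fails at once if the needle swings past the clip on the square pad's side (its tip more than 11 mm beyond the middle of the gap) (y of needle_tip in the frame of square_mark below -0.011 m).
It fails at once if a clip is pushed out of its setting (distance of any of round_mark, square_mark from where it was at the start of the episode above 0.004 m).
It fails at once if a bystander is shoved or picked up (distance of any of mould, sugar_jar, pastry from where it was at the start of the episode above 0.02 m).
It also fails if it takes over 48 s, if anything falls off the work surface, if the arm or the gripper's body presses on something with over 40 N, if the wrist force passes 120 N, or if a joint passes its speed limit or range.

## Working session

There is one attempt and no reset: what is moved stays moved. The work goes in short steps, Python scripts to look and compute and a tool call to move; the robot and the scene stay as the last step left them, time stands still between calls to the robot, and variables do not carry over. Pictures are saved under pics/ and viewed, and the job is handed in when it is done.

Besides the shell and the picture viewer there is one more tool, called after "Request:" by a JSON object that holds its "method" and its "body", one argument or row to a line. apply_moves: Moves the arm, as the interface text tells. Its arguments: {"type":"object","properties":{"deltas":{"type":"array"},"grip_force":{"type":"number"}},"required":["deltas"]}

```bash
mkdir -p pics; ls; cat > h.py <<'E'
import numpy as np,cv2
from station import ctrl
def save(d,n,crop=None,s=1):
    im=d["img"][:,:,::-1]
    if crop: x,y,w,h=crop; im=im[y:y+h,x:x+w]
    if s!=1: im=cv2.resize(im,None,fx=s,fy=s,interpolation=cv2.INTER_CUBIC)
    cv2.imwrite("pics/"+n,im)
def R(d):
    a=np.array(d["attitude"],float)
    return a if a.shape==(3,3) else cv2.Rodrigues(a)[0]
def ray(d,uv):
    K=np.array(d["mtx"]);v=R(d)@np.linalg.inv(K)@np.array([uv[0],uv[1],1.]);return np.array(d["eye"]),v
def atz(d,uv,z):
    e,v=ray(d,uv);return e+v*(z-e[2])/v[2]
def depth(d,uv):
    e,v=ray(d,uv);u,w=int(round(uv[0])),int(round(uv[1]));return e+v*d["range_z"][w,u]
def proj(d,p):
    K=np.array(d["mtx"]);c=K@(R(d).T@(np.array(p)-np.array(d["eye"])));return c[:2]/c[2]
E
python3 - <<'E'
from h import *
np.set_printoptions(precision=4,suppress=True)
for n in("side","top"):
    d=ctrl.get_image(n);save(d,n+"0.png");print(n,d["eye"],d["attitude"],d["mtx"])
    for t in("round_pad","square_pad","needle_tip","round_mark","square_mark","mould","sugar_jar","pastry","balance"):
        r=ctrl.spot_point(d,t)
        for x in r[:2]: print(t,x, depth(d,x["uv"]))
print(ctrl.get_obs())
E
```

```text
pics
side [-0.0213 -0.7108  1.0135] [-2.1725  0.8084 -0.368 ] [[620.9484   0.     318.6445]
 [  0.     620.9484 245.3872]
 [  0.       0.       1.    ]]
round_pad {'uv': [275.7, 310.1], 'confidence': 0.72} [ 0.4702 -0.0125  0.0972]
square_pad {'uv': [357.4, 348.2], 'confidence': 0.77} [ 0.5288 -0.1882  0.094 ]
square_pad {'uv': [349.3, 234.9], 'confidence': 0.67} [0.82   0.1423 0.0019]
needle_tip {'uv': [347.8, 236.5], 'confidence': 0.85} [0.8143 0.1417 0.0001]
needle_tip {'uv': [224.5, 325.7], 'confidence': 0.62} [0.4001 0.0781 0.0246]
round_mark {'uv': [336.4, 231.8], 'confidence': 0.74} [0.8039 0.173  0.0014]
square_mark {'uv': [364.1, 240.6], 'confidence': 0.44} [ 0.6194 -0.1012  0.2548]
mould {'uv': [222.1, 326.6], 'confidence': 0.68} [0.3954 0.0802 0.0235]
sugar_jar {'uv': [414.3, 420.6], 'confidence': 0.61} [ 0.5217 -0.3466  0.0439]
pastry {'uv': [372.3, 288.3], 'confidence': 0.94} [ 0.7114 -0.0483  0.0278]
balance {'uv': [314.9, 360.6], 'confidence': 0.98} [ 0.4549 -0.1508  0.0821]
top [0.4503 0.0222 1.0893] [-2.1269  2.1014 -0.1573] [[450.5013   0.     317.8118]
 [  0.     4
[... 739 characters left out ...]
3 -0.0101  0.0974]
pastry {'uv': [346.7, 204.3], 'confidence': 0.79} [ 0.7243 -0.0126  0.0441]
pastry {'uv': [480.8, 282.5], 'confidence': 0.21} [ 0.5384 -0.3086  0.0801]
balance {'uv': [383.0, 299.3], 'confidence': 0.59} [ 0.4984 -0.0917  0.0854]
{'t': 1.0, 'q': array([ 1.179 ,  0.0527,  1.6129, -0.    ,  1.476 , -0.119 ]), 'dq': array([-0.0001,  0.0013,  0.001 , -0.0008, -0.0018, -0.0009]), 'effort': array([ -0.0005, -39.3689, -37.0478,   0.    ,   0.0004,   0.    ]), 'tool_pos': array([0.1684, 0.6019, 0.2313]), 'tool_rot': array([0.4272, 3.1124, 0.0001]), 'contact_force': array([ 0.132 , -0.487 ,  0.2413]), 'wrist_torque': array([-0.0319,  0.0088, -0.0149]), 'opening': 0.0856335377917622}
```

View images.

View pics/side0.png

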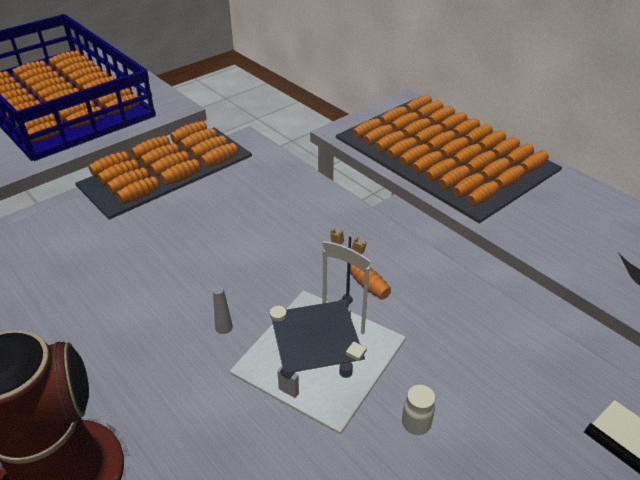

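View pics/top0.png

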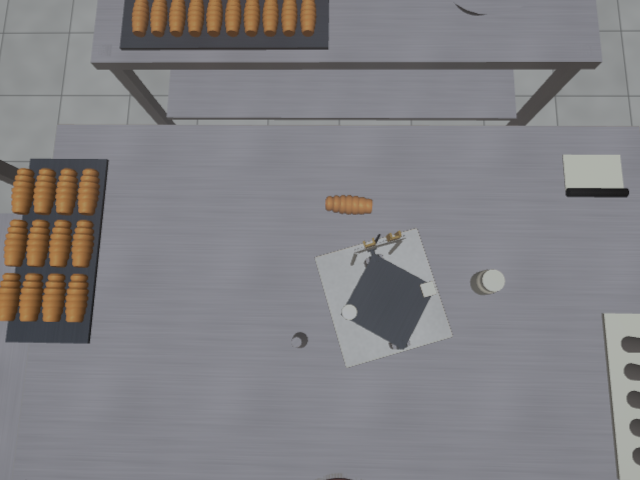

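```bash
python3 - <<'E'
import cv2
a=cv2.imread("pics/side0.png")[200:290,290:420];cv2.imwrite("pics/side0c.png",cv2.resize(a,None,fx=6,fy=6,interpolation=cv2.INTER_CUBIC))
a=cv2.imread("pics/top0.png")[205:265,340:420];cv2.imwrite("pics/top0c.png",cv2.resize(a,None,fx=9,fy=9,interpolation=cv2.INTER_CUBIC))
E
```

```text
(no output)
```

View pics/side0c.png

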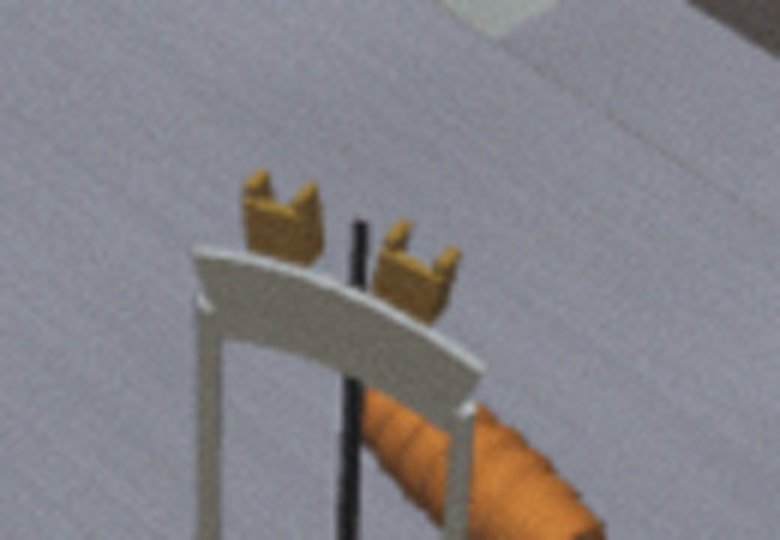

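View pics/top0c.png

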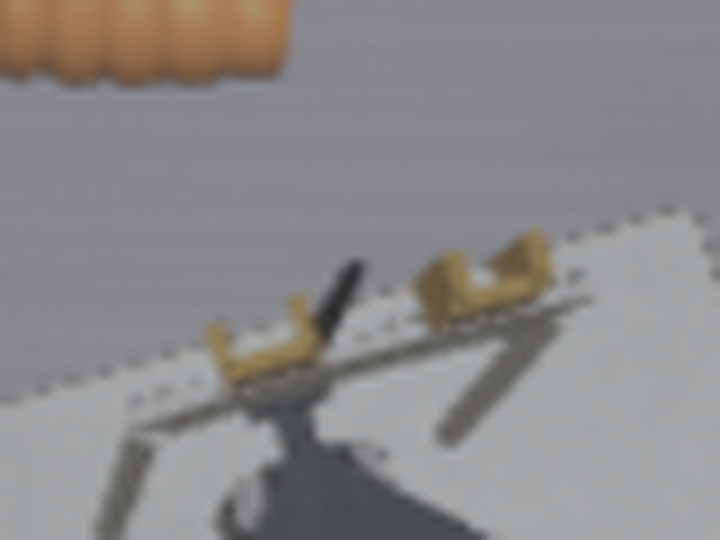

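```bash
python3 - <<'E'
from h import *
np.set_printoptions(precision=4,suppress=True)
D={}
for n in("top","side"):
    d=ctrl.get_image(n);D[n]=d
    for t in("round_pad","square_pad"):
        r=[x for x in ctrl.spot_point(d,t)][:1]
        for x in r: print(n,t,x,atz(d,x["uv"],0.097))
O=np.array([.4935,-.0995]);yaw=.305
def bal(x,y,z,O=O,yaw=yaw):
    c,s=np.cos(yaw),np.sin(yaw);return np.array([O[0]+c*x-s*y,O[1]+s*x+c*y,z])
def nt(phi,r=.17): return bal(.122,r*np.sin(phi),.075+r*np.cos(phi))
for n,crop,s in(("top",(330,200,110,150),5),("side",(230,210,160,180),5)):
    d=D[n];im=d["img"][:,:,::-1].copy();x,y,w,h=crop
    im=cv2.resize(im[y:y+h,x:x+w],None,fx=s,fy=s,interpolation=cv2.INTER_CUBIC)
    def pt(p,c): 
        u=proj(d,p);q=((u+.5-[x,y])*s).astype(int);cv2.circle(im,tuple(int(k) for k in q),2,c,-1)
    for a in np.linspace(0,6.28,16): pt(bal(.017*np.cos(a),.09+.017*np.sin(a),.097),(0,0,255))
    h_=.156/np.sqrt(2)
    for p in((h_,0),(-h_,0),(0,h_),(0,-h_)): pt(bal(*p,.085),(0,255,0))
    for a in(-.16,-.09,0,.09,.16): pt(nt(a),(255,0,255))
    pt(nt(0,.0),(0,255,255))
    for a in(-1,1):
      for b in(-1,1): pt(bal(.135*a,.13*b,.012),(0,255,255))
    cv2.imwrite(f"pics/ov_{n}.png",im)
np.save("D.npy",D,allow_pickle=True)
E
```

```text
top round_pad {'uv': [346.8, 314.3], 'confidence': 0.73} [ 0.4645 -0.0118  0.097 ]
top square_pad {'uv': [427.7, 289.6], 'confidence': 0.96} [ 0.5201 -0.1877  0.097 ]
side round_pad {'uv': [277.5, 310.7], 'confidence': 0.65} [ 0.472 -0.016  0.097]
side square_pad {'uv': [356.6, 351.6], 'confidence': 0.55} [ 0.5203 -0.1948  0.097 ]
```

View pics/ov_top.png

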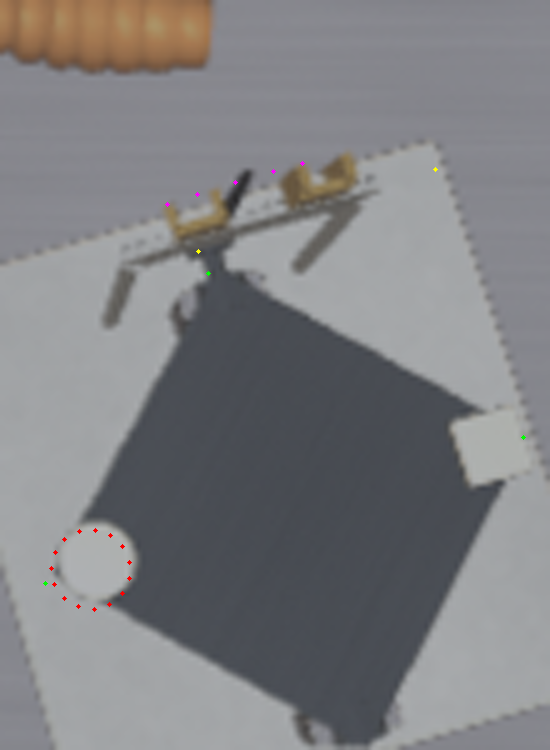

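View pics/ov_side.png

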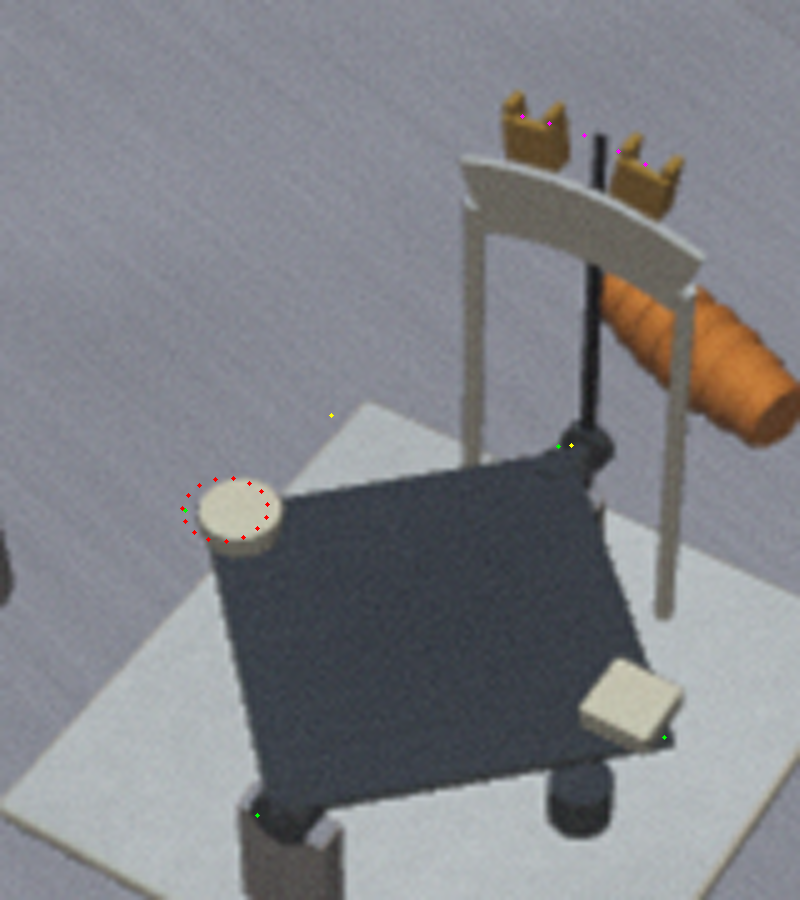

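```bash
cat > fit.py <<'E'
from h import *
from scipy.optimize import least_squares
np.set_printoptions(precision=4,suppress=True)
D=np.load("D.npy",allow_pickle=True).item()
T=lambda a,b:np.array([330+a/5-.5,200+b/5-.5]);S=lambda a,b:np.array([230+a/5-.5,210+b/5-.5])
def bal(x,y,z,O,yaw):
    c,s=np.cos(yaw),np.sin(yaw);return np.array([O[0]+c*x-s*y,O[1]+s*x+c*y,z])
obs=[("top",T(97,562),(0,.09,.097)),("top",T(492,446),(0,-.09,.097)),("top",T(249,172),(.122,0,.245)),
("side",S(240,509),(0,.09,.097)),("side",S(631,699),(0,-.09,.097)),("side",S(601,135),(.122,0,.245))]
def res(p,sel):
    return np.concatenate([proj(D[c],bal(*q,p[:2],p[2])+(0,0,p[3] if len(p)>3 else 0))-u for c,u,q in obs if c in sel])
for sel in(["top"],["side"],["top","side"]):
    r=least_squares(res,[.4935,-.0995,.305],args=(sel,));print(sel,r.x,r.fun)
p=r.x
if __name__=="__main__":
    for n,t,s in(("ro",T(170,205),S(514,97)),("ri",T(215,190),S(558,107)),("si",T(305,163),S(635,140)),("so",T(347,158),S(676,158)),("tip",T(249,172),S(601,135))):
        f=lambda X:np.concatenate([proj(D["top"],X)-t,proj(D["side"],X)-s])
        X=least_squares(f,[.6,-.06,.24]);e=X.fun;X=X.x
        c,s_=np.cos(p[2]),np.sin(p[2]);d=X[:2]-p[:2]
        b=np.array([c*d[0]+s_*d[1],-s_*d[0]+c*d[1],X[2]-.075])
        print(n,X,"bal",b,"r",np.hypot(b[1],b[2]),"phi",np.arctan2(b[1],b[2]),e)
E
python3 fit.py
```

```text
['top'] [ 0.4964 -0.1025  0.2904] [-0.0279 -0.4305  0.2565 -0.0389 -0.1979  0.4185]
['side'] [ 0.4973 -0.1031  0.294 ] [-0.0203 -0.1205  0.0673 -0.3103 -0.049   0.5081]
['top', 'side'] [ 0.4968 -0.1029  0.2922] [ 0.1494 -0.5739  0.3825 -0.3243 -0.1331  0.2098 -0.2229 -0.119  -0.229
 -0.2002 -0.2071  0.5917]
ro [ 0.5985 -0.0368  0.2543] bal [0.1164 0.034  0.1793] r 0.1825376568111145 phi 0.18748030494586126 [-0.2932  0.4425  0.5287 -0.1183]
ri [ 0.6046 -0.0538  0.2566] bal [0.1173 0.0159 0.1816] r 0.1823121773296961 phi 0.08733856348269774 [-0.0743  0.1123  0.1332 -0.0315]
si [ 0.6145 -0.0871  0.2564] bal [ 0.1173 -0.0188  0.1814] r 0.18235762468834119 phi -0.10335582186869414 [-0.3275  0.4961  0.5782 -0.1495]
so [ 0.6179 -0.1037  0.2559] bal [ 0.1157 -0.0357  0.1809] r 0.18438922085377019 phi -0.19482770416711362 [ 0.1018 -0.1544 -0.1783  0.0479]
tip [ 0.6139 -0.0679  0.2464] bal [ 0.1222 -0.0002  0.1714] r 0.1714363480680362 phi -0.0012063640704964857 [ 0.0265 -0.0401 -0.0469  0.0116]
```

```bash
cat > st.py <<'E'
from fit import *
def go(tgt=None):
    o=ctrl.get_obs();Rt=cv2.Rodrigues(np.array(o["tool_rot"]))[0]
    print("t",o["t"],"pos",o["tool_pos"],"F",o["contact_force"],"open",o["opening"],"q",o["q"])
    print("tool x",Rt[:,0],"y",Rt[:,1],"z",Rt[:,2])
    yb=np.array([-np.sin(p[2]),np.cos(p[2]),0]);a=Rt.T@yb;print("yb in tool",a,"turn for x||yb",np.arctan2(a[1],a[0]))
    for n,y in(("round",.087),("square",-.087)):
        g=bal(0,y,.097,p[:2],p[2]);print(n,g,"tool delta",Rt.T@(g-o["tool_pos"]))
E
python3 -c "
import st;st.go()"
```

```text
['top'] [ 0.4964 -0.1025  0.2904] [-0.0279 -0.4305  0.2565 -0.0389 -0.1979  0.4185]
['side'] [ 0.4973 -0.1031  0.294 ] [-0.0203 -0.1205  0.0673 -0.3103 -0.049   0.5081]
['top', 'side'] [ 0.4968 -0.1029  0.2922] [ 0.1494 -0.5739  0.3825 -0.3243 -0.1331  0.2098 -0.2229 -0.119  -0.229
 -0.2002 -0.2071  0.5917]
t 1.3 pos [0.1684 0.6019 0.2313] F [-0.9327 -0.6526 -0.1012] open 0.08561357380463111 q [ 1.179   0.0527  1.6129  0.      1.476  -0.119 ]
tool x [-0.963   0.2694  0.    ] y [ 0.2694  0.963  -0.    ] z [-0. -0. -1.]
yb in tool [0.5354 0.8446 0.    ] turn for x||yb 1.0057668888184674
round [ 0.4718 -0.0196  0.097 ] tool delta [-0.4596 -0.5167  0.1343]
square [ 0.5219 -0.1862  0.097 ] tool delta [-0.5528 -0.6637  0.1343]
```

Request:
{"method": "apply_moves", "body": {
  "deltas": [
    [-0.034,-0.038,0,0,-1],
    [-0.034,-0.038,0,0,-1],
    [-0.034,-0.038,0,0,-1],
    [-0.034,-0.038,0,0,-1],
    [-0.034,-0.038,0,0,-1],
    [-0.034,-0.038,0,0,-1],
    [-0.034,-0.038,0,0,-1],
    [-0.034,-0.038,0,0,-1]
  ],
  "grip_force": 40
}}

```text
t: 2.3
tool_pos: [0.3529, 0.2282, 0.2321]
tool_rot: [0.415, 3.11, 0.004]
contact_force: [0.2, 1.1, -0.7]
opening: 0.0
```

Request:
{"method": "apply_moves", "body": {
  "deltas": [
    [-0.034,-0.038,0,0,-1],
    [-0.034,-0.038,0,0,-1],
    [-0.034,-0.038,0,0,-1],
    [-0.034,-0.038,0,0,-1],
    [-0.02,-0.025,0,0,-1],
    [0,0,0,0,-1],
    [0,0,0,0.15,-1],
    [0,0,0,0.15,-1]
  ]
}}

```text
t: 3.3
tool_pos: [0.46, 0.0071, 0.2342]
tool_rot: [0.896, 3.002, 0.01]
contact_force: [0.2, 0.3, -0.9]
opening: -0.0004
```

```bash
python3 -c "
import st;st.go()"|tail -5
```

```text
t 3.3 pos [0.46   0.0071 0.2342] F [ 0.2452  0.253  -0.9003] open -0.0003904668106102549 q [-0.1498 -0.3697  1.9837  0.0051  1.5182 -1.1407]
tool x [-0.8363  0.5482 -0.0065] y [0.5481 0.8364 0.0086] z [ 0.0101  0.0036 -0.9999]
yb in tool [0.7659 0.643  0.0006] turn for x||yb 0.698395382558025
round [ 0.4718 -0.0196  0.097 ] tool delta [-0.0236 -0.017   0.1372]
square [ 0.5219 -0.1862  0.097 ] tool delta [-0.1568 -0.1289  0.1371]
```

Request:
{"method": "apply_moves", "body": {
  "deltas": [
    [-0.024,-0.017,0,0,-1],
    [0,0,0,0.14,-1],
    [0,0,0,0.14,-1],
    [0,0,0,0.14,-1],
    [0,0,0,0.14,-1],
    [0,0,0.04,0.14,-1],
    [0,0,0.04,0,-1],
    [0,0,0,0,-1]
  ]
}}

```text
t: 4.3
tool_pos: [0.4706, -0.0121, 0.1544]
tool_rot: [1.89, 2.5, 0.021]
contact_force: [-0.1, -0.3, 0.7]
opening: -0.0
```

```bash
python3 -c "
import st;st.go()"|tail -5
```

```text
t 4.3 pos [ 0.4706 -0.0121  0.1544] F [-0.1113 -0.282   0.6959] open -3.980341114801944e-05 q [-0.1893 -0.2809  2.0496  0.0091  1.3605 -0.4674]
tool x [-0.2727  0.9621  0.0024] y [0.962  0.2727 0.015 ] z [ 0.0138  0.0064 -0.9999]
yb in tool [ 0.9999 -0.0161  0.0021] turn for x||yb -0.016052454375012466
round [ 0.4718 -0.0196  0.097 ] tool delta [-0.0076 -0.0017  0.0574]
square [ 0.5219 -0.1862  0.097 ] tool delta [-0.1816  0.0011  0.057 ]
```

Request:
{"method": "apply_moves", "body": {
  "deltas": [
    [-0.004,-0.001,0.01,0,-1],
    [-0.003,-0.001,0.01,0,-1],
    [0,0,0.012,0,-1],
    [0,0,0.01,0,-1],
    [0,0,0,0,-1],
    [0,0,0.002,0,-1],
    [0,0,0,0,-1],
    [0,0,0,0,-1]
  ]
}}

```text
t: 5.3
tool_pos: [0.4745, -0.0195, 0.1132]
tool_rot: [1.884, 2.495, 0.027]
contact_force: [0.2, 0.0, 0.2]
opening: 0.0002
```

```bash
python3 -c "
import st;st.go()
from h import *
a=ctrl.get_image('side');b=ctrl.get_image('top')
save(a,'a1.png',(230,210,160,120),5);save(b,'b1.png',(320,220,130,110),5)"|tail -5
```

```text
t 5.3 pos [ 0.4745 -0.0195  0.1132] F [0.2024 0.0367 0.2346] open 0.00016091168220781088 q [-0.2036 -0.2289  2.08    0.0098  1.2699 -0.4837]
tool x [-0.2738  0.9618 -0.0013] y [0.9615 0.2738 0.0226] z [ 0.0221  0.005  -0.9997]
yb in tool [ 0.9999 -0.0149 -0.0016] turn for x||yb -0.014879120514287874
round [ 0.4718 -0.0196  0.097 ] tool delta [ 0.0007 -0.003   0.0161]
square [ 0.5219 -0.1862  0.097 ] tool delta [-0.1733 -0.0004  0.0164]
```

View pics/a1.png

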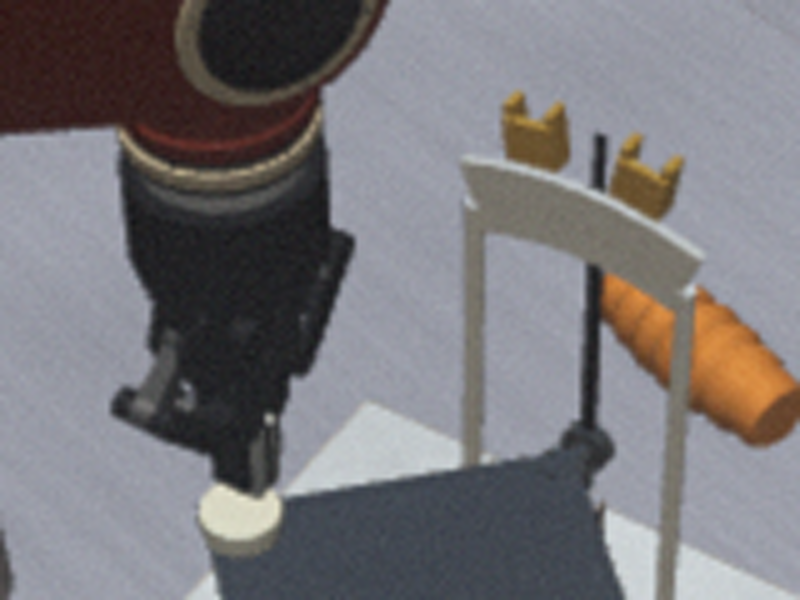

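View pics/b1.png

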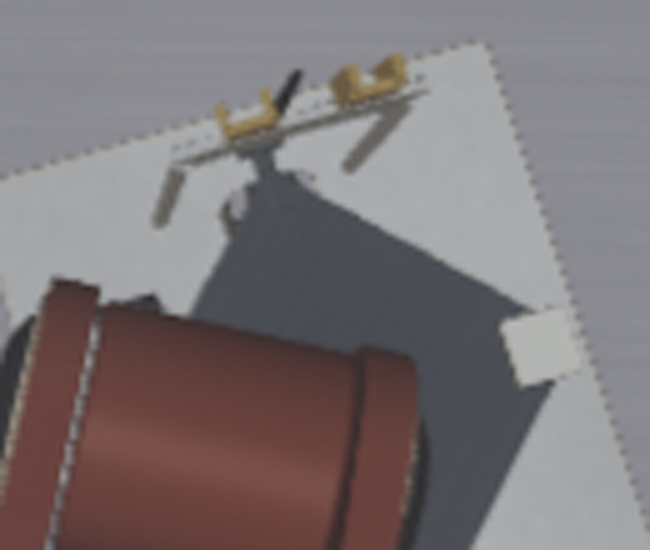

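Request:
{"method": "apply_moves", "body": {
  "deltas": [
    [0,-0.003,0.005,0,-1],
    [0,0,0.005,0,-1],
    [0,0,0.004,0,-1],
    [0,0,0.002,0,-1],
    [0,0,0.002,0,-1],
    [0,0,0.002,0,-1],
    [0,0,0.001,0,-1],
    [0,0,0,0,-1]
  ]
}}

```text
t: 6.4
tool_pos: [0.4717, -0.0195, 0.0917]
tool_rot: [1.885, 2.497, 0.028]
contact_force: [-2.1, 0.3, 3.4]
opening: -0.0004
```

```bash
cat > look.py <<'E'
import sys,st
from h import *
st.go()
a=ctrl.get_image('side')
o=ctrl.get_obs();print(o["tool_pos"],o["contact_force"])
save(a,sys.argv[1],(310,210,80,60),10)
# needle tip model
p=st.p
for ph in np.arange(-.2,.21,.02):pass
E
python3 look.py a2.png|tail -6
```

```text
t 6.4 pos [ 0.4717 -0.0195  0.0917] F [-2.1001  0.3446  3.4419] open -0.0003764307548298421 q [-0.2057 -0.2071  2.1006  0.0115  1.229  -0.4869]
tool x [-0.2739  0.9618  0.0007] y [0.9615 0.2738 0.022 ] z [ 0.021   0.0067 -0.9998]
yb in tool [ 0.9999 -0.0148  0.0004] turn for x||yb -0.014786841485595474
round [ 0.4718 -0.0196  0.097 ] tool delta [-0.0001  0.0002 -0.0053]
square [ 0.5219 -0.1862  0.097 ] tool delta [-0.174   0.0028 -0.0054]
[ 0.4717 -0.0195  0.0917] [-2.2603  1.9143  3.5629]
```

View pics/a2.png

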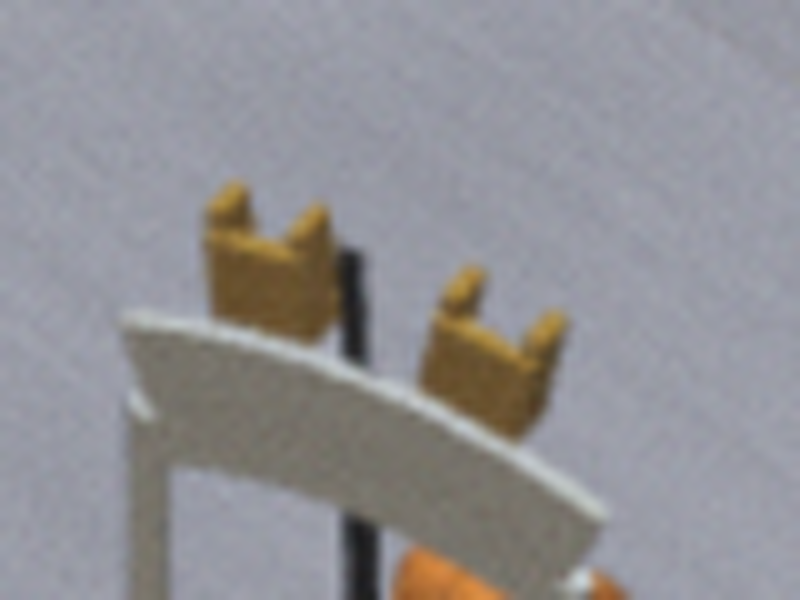

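Request:
{"method": "apply_moves", "body": {
  "deltas": [
    [0,0,0.001,0,-1],
    [0,0,0.001,0,-1],
    [0,0,0.001,0,-1],
    [0,0,0.001,0,-1],
    [0,0,0.0005,0,-1],
    [0,0,0,0,-1],
    [0,0,0,0,-1],
    [0,0,0,0,-1]
  ]
}}

```text
t: 7.45
tool_pos: [0.4717, -0.019, 0.0887]
tool_rot: [1.886, 2.499, 0.028]
contact_force: [-3.5, 1.9, 6.0]
opening: 0.0002
```

```bash
python3 look.py a3.png|tail -6; python3 - <<'E'
from st import *
for ph in(0,.07,.137,-.149):
    y,z=.17*np.sin(ph),.075+.17*np.cos(ph)
    print(ph,(proj(D["side"],bal(.122,y,z,p[:2],p[2]))+.5-[310,210])*10)
E
```

```text
t 7.45 pos [ 0.4717 -0.019   0.0887] F [-3.4503  1.8506  5.9815] open 0.00022612287858877981 q [-0.2052 -0.202   2.1016  0.0124  1.2245 -0.4868]
tool x [-0.274   0.9617  0.0022] y [0.9615 0.2739 0.0209] z [ 0.0195  0.0078 -0.9998]
yb in tool [ 0.9999 -0.0148  0.0019] turn for x||yb -0.014760959642526038
round [ 0.4718 -0.0196  0.097 ] tool delta [-0.0005  0.0001 -0.0083]
square [ 0.5219 -0.1862  0.097 ] tool delta [-0.1745  0.0027 -0.0086]
[ 0.4717 -0.019   0.0888] [-4.0978  2.6153  6.0451]
['top'] [ 0.4964 -0.1025  0.2904] [-0.0279 -0.4305  0.2565 -0.0389 -0.1979  0.4185]
['side'] [ 0.4973 -0.1031  0.294 ] [-0.0203 -0.1205  0.0673 -0.3103 -0.049   0.5081]
['top', 'side'] [ 0.4968 -0.1029  0.2922] [ 0.1494 -0.5739  0.3825 -0.3243 -0.1331  0.2098 -0.2229 -0.119  -0.229
 -0.2002 -0.2071  0.5917]
0 [399.929  275.9167]
0.07 [346.2234 255.9528]
0.137 [295.3937 240.1931]
-0.149 [514.7771 329.9161]
```

View pics/a3.png

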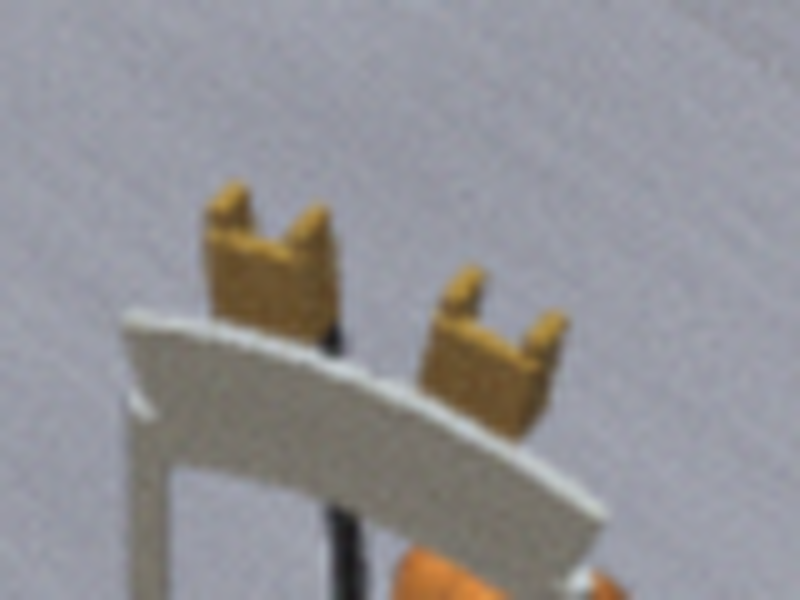

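Request:
{"method": "apply_moves", "body": {
  "deltas": [
    [0,0,0.001,0,-1],
    [0,0,0.001,0,-1],
    [0,0,0.001,0,-1],
    [0,0,0,0,-1],
    [0,0,0,0,-1],
    [0,0,0,0,-1],
    [0,0,0,0,-1],
    [0,0,0,0,-1]
  ]
}}

```text
t: 8.5
tool_pos: [0.4716, -0.019, 0.0883]
tool_rot: [1.887, 2.5, 0.026]
contact_force: [-3.6, 2.0, 6.1]
opening: 0.0001
```

```bash
cat > look2.py <<'E'
import sys,st
from h import *
o=ctrl.get_obs();print(o["t"],o["tool_pos"],o["contact_force"])
a=ctrl.get_image('side');b=ctrl.get_image('top')
A=cv2.resize(a["img"][210:270,310:390,::-1],None,fx=7.5,fy=7.5,interpolation=cv2.INTER_CUBIC)
B=cv2.resize(b["img"][220:270,355:415,::-1],None,fx=7.5,fy=7.5,interpolation=cv2.INTER_CUBIC)
cv2.imwrite("pics/A"+sys.argv[1],A);cv2.imwrite("pics/B"+sys.argv[1],B)
for ph in map(float,sys.argv[2:]):
    y,z=.17*np.sin(ph),.075+.17*np.cos(ph);q=st.bal(.122,y,z,st.p[:2],st.p[2])
    print(ph,"A",(proj(a,q)+.5-[310,210])*7.5,"B",(proj(b,q)+.5-[355,220])*7.5)
E
python3 look2.py 4.png 0 .1 .12 .137 .16|tail -6
```

```text
8.5 [ 0.4716 -0.019   0.0883] [-3.6124  2.0089  6.1408]
0.0 A [299.9467 206.9375] B [185.0019 109.5731]
0.1 A [242.5327 186.3659] B [120.531  128.5613]
0.12 A [231.1662 182.9091] B [107.6357 132.4864]
0.137 A [221.5452 180.1449] B [ 96.689  135.8518]
0.16 A [208.5942 176.6605] B [ 81.9091 140.4443]
```

View pics/A4.png

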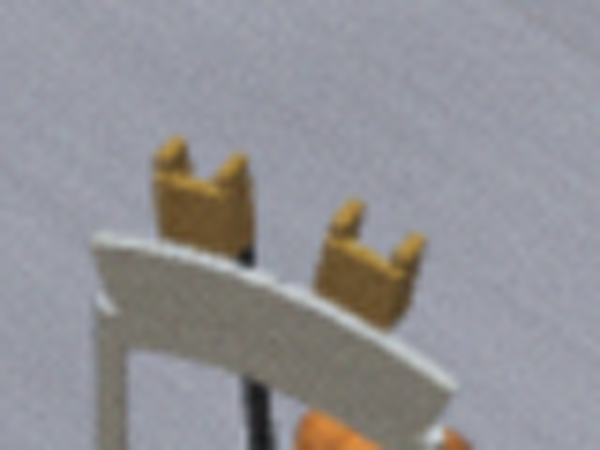

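View pics/B4.png

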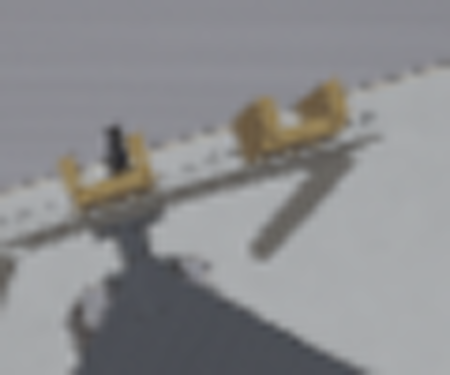

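Request:
{"method": "apply_moves", "body": {
  "deltas": [
    [0,0,0.001,0,-1],
    [0,0,0.001,0,-1],
    [0,0,0.001,0,-1],
    [0,0,0.0004,0,-1],
    [0,0,0.0004,0,-1],
    [0,0,0.0004,0,-1],
    [0,0,0.0004,0,-1],
    [0,0,0.0004,0,-1]
  ]
}}

```text
t: 9.6
tool_pos: [0.4716, -0.0187, 0.0865]
tool_rot: [1.888, 2.502, 0.025]
contact_force: [-4.1, 2.6, 6.9]
opening: 0.0001
```

```bash
python3 look2.py 5.png .12 .137 .16|tail -4
```

```text
9.6 [ 0.4716 -0.0187  0.0865] [-4.1427  2.5581  6.9497]
0.12 A [231.1662 182.9091] B [107.6357 132.4864]
0.137 A [221.5452 180.1449] B [ 96.689  135.8518]
0.16 A [208.5942 176.6605] B [ 81.9091 140.4443]
```

View pics/B5.png

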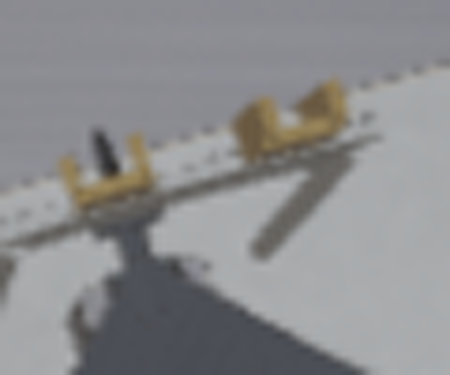

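Request:
{"method": "apply_moves", "body": {
  "deltas": [
    [0,0,0.0004,0,-1],
    [0,0,0.0004,0,-1],
    [0,0,0.0004,0,-1],
    [0,0,0.0004,0,-1],
    [0,0,0.0004,0,-1],
    [0,0,0.0004,0,-1],
    [0,0,0.0004,0,-1],
    [0,0,0.0004,0,-1]
  ]
}}

```text
t: 10.7
tool_pos: [0.4716, -0.0187, 0.0866]
tool_rot: [1.889, 2.504, 0.022]
contact_force: [-4.6, 2.2, 7.1]
opening: -0.0002
```

```bash
python3 look2.py 6.png|tail -1
```

```text
10.7 [ 0.4716 -0.0187  0.0866] [-4.5973  2.1749  7.0931]
```

View pics/B6.png

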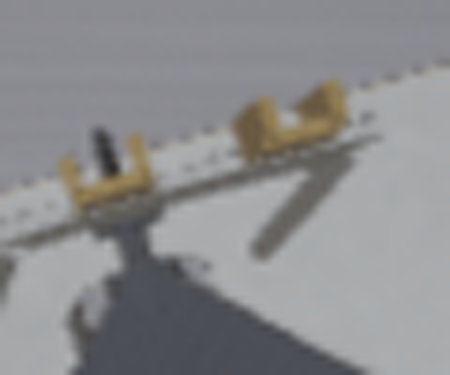

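Request:
{"method": "apply_moves", "body": {
  "deltas": [
    [0,0,-0.004,0,-1],
    [0,0,-0.006,0,-1],
    [0,0,-0.008,0,-1],
    [0,0,-0.012,0,-1],
    [0,0,-0.012,0,-1],
    [0,0,-0.01,0,-1],
    [0,0,0,0,-1],
    [0,0,0,0,-1]
  ]
}}

```text
t: 11.8
tool_pos: [0.4717, -0.0201, 0.142]
tool_rot: [1.887, 2.501, 0.023]
contact_force: [0.5, -0.5, 0.4]
opening: -0.0002
```

```bash
python3 -c "import st;st.go()"|tail -5;  python3 look2.py 7.png 0|tail -2
```

```text
t 11.8 pos [ 0.4717 -0.0201  0.142 ] F [ 0.5249 -0.5181  0.4435] open -0.00019596607555617641 q [-0.206  -0.2655  2.0588  0.0095  1.3339 -0.4862]
tool x [-0.2745  0.9616  0.0015] y [0.9614 0.2745 0.017 ] z [ 0.016   0.0061 -0.9999]
yb in tool [ 0.9999 -0.0142  0.0013] turn for x||yb -0.01415840571634939
round [ 0.4718 -0.0196  0.097 ] tool delta [ 0.0005 -0.0006  0.045 ]
square [ 0.5219 -0.1862  0.097 ] tool delta [-0.1735  0.0019  0.0448]
11.8 [ 0.4717 -0.0201  0.142 ] [ 0.5249 -0.5181  0.4435]
0.0 A [299.9467 206.9375] B [185.0019 109.5731]
```

View pics/B7.png

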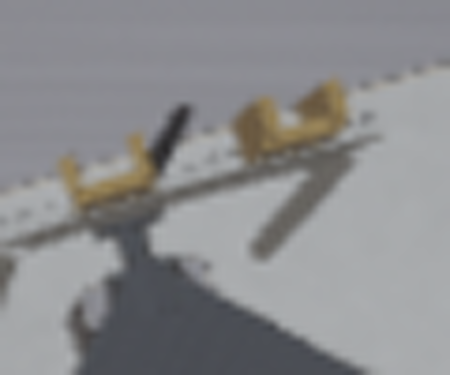

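Request:
{"method": "apply_moves", "body": {
  "deltas": [
    [-0.025,0,0,0,-1],
    [-0.04,0.001,0,0,-1],
    [-0.04,0.001,0,0,-1],
    [-0.035,0,0,0,-1],
    [-0.025,0,0,0,-1],
    [-0.009,0,0.01,0,-1],
    [0,0,0.01,0,-1],
    [0,0,0.005,0,-1]
  ]
}}

```text
t: 12.9
tool_pos: [0.5212, -0.1888, 0.1106]
tool_rot: [1.888, 2.51, 0.023]
contact_force: [0.1, 0.3, -0.3]
opening: -0.0001
```

```bash
python3 -c "import st;st.go()
from h import *
a=ctrl.get_image('side');save(a,'a8.png',(270,210,160,160),5)"|tail -5
```

```text
t 12.9 pos [ 0.5212 -0.1888  0.1106] F [ 0.078   0.2645 -0.2793] open -7.08548570652319e-05 q [-0.4889 -0.0123  1.8878  0.0147  1.2627 -0.7744]
tool x [-0.2775  0.9607  0.0076] y [0.9607 0.2774 0.0122] z [ 0.0096  0.0107 -0.9999]
yb in tool [ 0.9999 -0.0112  0.0075] turn for x||yb -0.011160551401887042
round [ 0.4718 -0.0196  0.097 ] tool delta [ 0.1762 -0.0007  0.015 ]
square [ 0.5219 -0.1862  0.097 ] tool delta [0.0022 0.0012 0.0137]
```

View pics/a8.png

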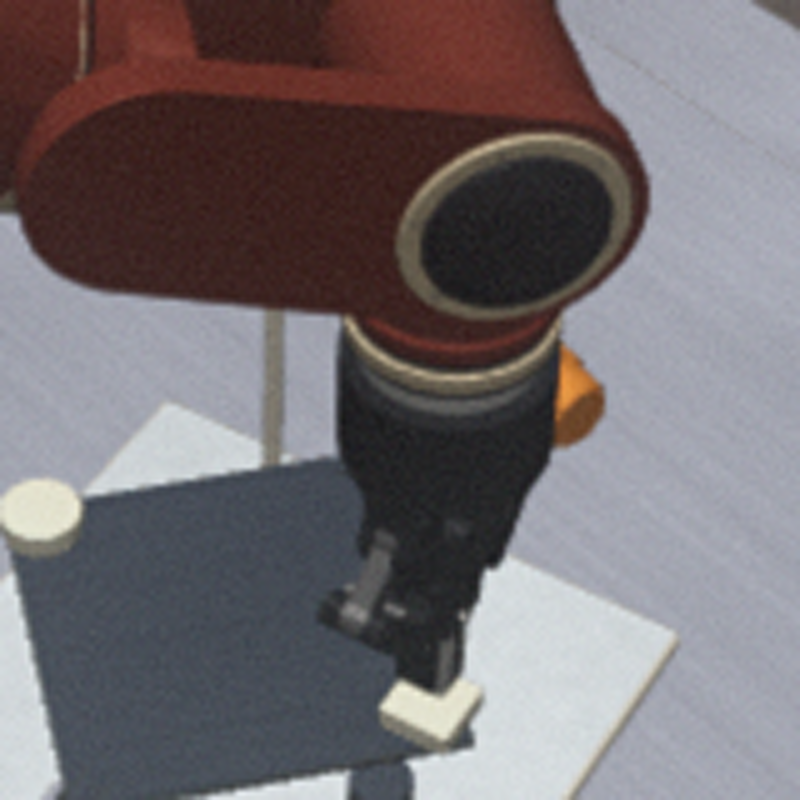

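Request:
{"method": "apply_moves", "body": {
  "deltas": [
    [0.002,0.001,0.005,0,-1],
    [0,0,0.005,0,-1],
    [0,0,0.003,0,-1],
    [0,0,0.002,0,-1],
    [0,0,0.002,0,-1],
    [0,0,0.002,0,-1],
    [0,0,0.001,0,-1],
    [0,0,0.0003,0,-1]
  ]
}}

```text
t: 13.95
tool_pos: [0.5219, -0.1856, 0.0909]
tool_rot: [1.884, 2.511, 0.02]
contact_force: [-2.7, -0.9, 4.0]
opening: -0.0004
```

```bash
python3 -c "import st;st.go()"|tail -5;  python3 look2.py 9.png -.06 -.08 -.1 -.149|tail -5
```

```text
t 13.95 pos [ 0.5219 -0.1856  0.0909] F [-2.7212 -0.9358  4.0112] open -0.00035532844572059744 q [-0.4823  0.0102  1.9014  0.0131  1.2254 -0.7702]
tool x [-0.2797  0.9601  0.0056] y [0.96   0.2797 0.0119] z [ 0.0098  0.0087 -0.9999]
yb in tool [ 0.9999 -0.0088  0.0055] turn for x||yb -0.008778922338156367
round [ 0.4718 -0.0196  0.097 ] tool delta [ 0.1735 -0.0017 -0.0052]
square [ 0.5219 -0.1862  0.097 ] tool delta [-0.0005 -0.0001 -0.0061]
13.95 [ 0.5219 -0.1856  0.0909] [-2.7212 -0.9358  4.0112]
-0.06 A [334.653  221.8615] B [223.3858  98.7769]
-0.08 A [346.2294 227.256 ] B [236.082   95.2914]
-0.1 A [357.7997 232.857 ] B [248.7155  91.8661]
-0.149 A [386.0829 247.4371] B [279.354   83.7415]
```

View pics/B9.png

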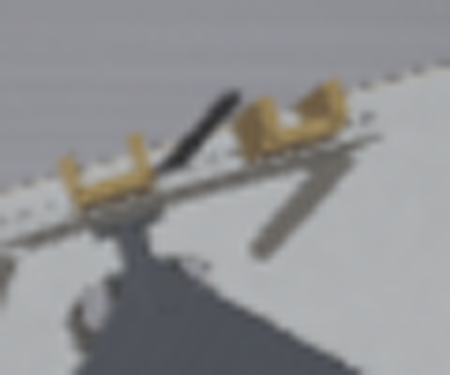

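Request:
{"method": "apply_moves", "body": {
  "deltas": [
    [0,0,0.0013,0,-1],
    [0,0,0.0013,0,-1],
    [0,0,0.0013,0,-1],
    [0,0,0.0013,0,-1],
    [0,0,0.0004,0,-1],
    [0,0,0.0004,0,-1],
    [0,0,0.0004,0,-1],
    [0,0,0.0004,0,-1]
  ]
}}

```text
t: 15.05
tool_pos: [0.5223, -0.1864, 0.0865]
tool_rot: [1.883, 2.511, 0.018]
contact_force: [-3.1, 0.5, 5.7]
opening: 0.0
```

```bash
python3 look2.py 10.png -.1 -.12 -.149|tail -5
```

```text
-0.2002 -0.2071  0.5917]
15.05 [ 0.5223 -0.1864  0.0865] [-3.1086  0.4699  5.742 ]
-0.1 A [357.7997 232.857 ] B [248.7155  91.8661]
-0.12 A [369.3577 238.6621] B [261.2786  88.5031]
-0.149 A [386.0829 247.4371] B [279.354   83.7415]
```

View pics/B10.png

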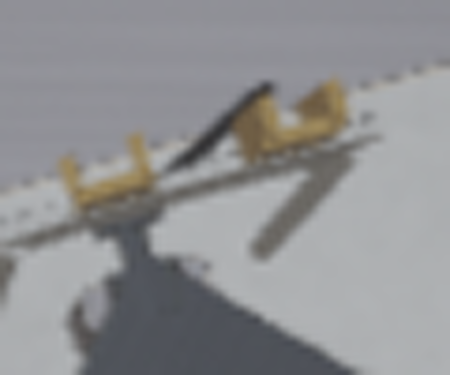

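```bash
python3 - <<'E' | tail -20
from st import *
from scipy.optimize import least_squares as L
q=lambda ph,r,x:bal(x,r*np.sin(ph),.075+r*np.cos(ph),p[:2],p[2])
for n,c,uv in(("si","side",(352,205)),("so","side",(415,238)),("si","top",(264,96)),("so","top",(335,83)),("ri","side",(238,157)),("ro","side",(175,143)),("ri","top",(138,139)),("ro","top",(68,160))):
    o=[310,210] if c=="side" else [355,220]
    u=np.array(uv)/7.5+o-.5
    r=L(lambda v:proj(D[c],q(v[0],.1825,v[1]))-u,[0,.117]);print(n,c,r.x)
E
```

```text
['top'] [ 0.4964 -0.1025  0.2904] [-0.0279 -0.4305  0.2565 -0.0389 -0.1979  0.4185]
['side'] [ 0.4973 -0.1031  0.294 ] [-0.0203 -0.1205  0.0673 -0.3103 -0.049   0.5081]
['top', 'side'] [ 0.4968 -0.1029  0.2922] [ 0.1494 -0.5739  0.3825 -0.3243 -0.1331  0.2098 -0.2229 -0.119  -0.229
 -0.2002 -0.2071  0.5917]
si side [-0.0945  0.1176]
so side [-0.1949  0.1178]
si top [-0.0993  0.118 ]
so top [-0.2022  0.1166]
ri side [0.0904 0.1183]
ro side [0.1897 0.1171]
ri top [0.0841 0.1163]
ro top [0.1836 0.1164]
```

Request:
{"method": "apply_moves", "body": {
  "deltas": [
    [0,0,0.0011,0,-1],
    [0,0,0.0011,0,-1],
    [0,0,0.0004,0,-1],
    [0,0,0.0004,0,-1],
    [0,0,0.0004,0,-1],
    [0,0,0.0004,0,-1],
    [0,0,0.0004,0,-1],
    [0,0,0.0004,0,-1]
  ]
}}

```text
t: 16.15
tool_pos: [0.5223, -0.1865, 0.0856]
tool_rot: [1.883, 2.513, 0.016]
contact_force: [-4.4, -0.1, 6.6]
opening: 0.0003
```

```bash
python3 look2.py 11.png -.12 -.149 -.17|tail -4
```

```text
16.15 [ 0.5223 -0.1865  0.0856] [-4.4164 -0.0923  6.6232]
-0.12 A [369.3577 238.6621] B [261.2786  88.5031]
-0.149 A [386.0829 247.4371] B [279.354   83.7415]
-0.17 A [398.1597 254.0516] B [292.3269  80.3813]
```

View pics/B11.png

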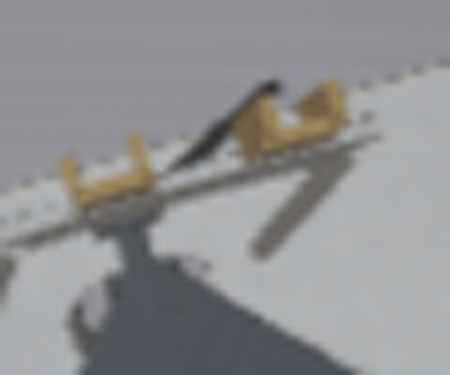

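Request:
{"method": "apply_moves", "body": {
  "deltas": [
    [0,0,0.0007,0,-1],
    [0,0,0.0005,0,-1],
    [0,0,0.0004,0,-1],
    [0,0,0.0004,0,-1],
    [0,0,0.0004,0,-1],
    [0,0,0.0004,0,-1],
    [0,0,0.0004,0,-1],
    [0,0,0.0004,0,-1]
  ]
}}

```text
t: 17.25
tool_pos: [0.5223, -0.1864, 0.0857]
tool_rot: [-1.883, -2.514, -0.015]
contact_force: [-3.6, 0.8, 7.2]
opening: 0.0001
```

```bash
python3 look2.py 12.png -.149|tail -2
```

```text
17.25 [ 0.5223 -0.1864  0.0857] [-3.6234  0.8164  7.2308]
-0.149 A [386.0829 247.4371] B [279.354   83.7415]
```

View pics/B12.png

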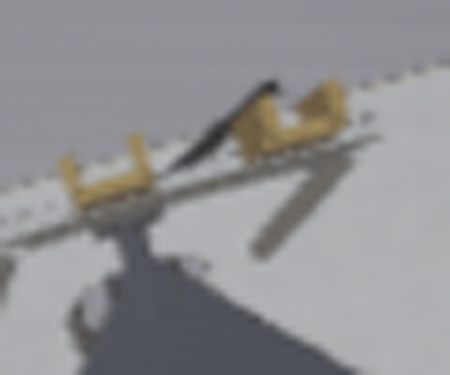

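Request:
{"method": "apply_moves", "body": {
  "deltas": [
    [0,0,0.001,0,-1],
    [0,0,0.0007,0,-1],
    [0,0,0.0005,0,-1],
    [0,0,0.0005,0,-1],
    [0,0,0.0005,0,-1],
    [0,0,0.0005,0,-1],
    [0,0,0.0005,0,-1],
    [0,0,0.0005,0,-1]
  ]
}}

```text
t: 18.35
tool_pos: [0.5223, -0.1865, 0.0851]
tool_rot: [-1.881, -2.513, -0.014]
contact_force: [-4.0, -0.1, 7.2]
opening: 0.0003
```

```bash
python3 look2.py 13.png -.149|tail -2
```

```text
18.35 [ 0.5223 -0.1865  0.0851] [-4.0027 -0.1141  7.192 ]
-0.149 A [386.0829 247.4371] B [279.354   83.7415]
```

View pics/B13.png

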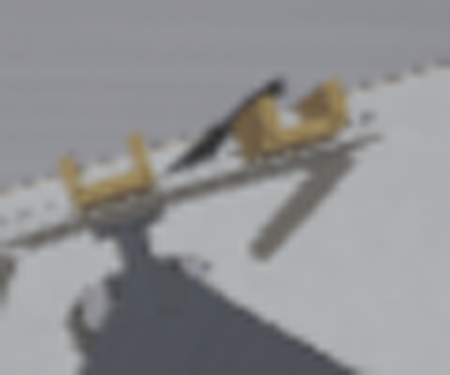

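Tip at about (279, 85), which matches the predicted clip centre (279, 84). I'll release now.

Request:
{"method": "apply_moves", "body": {
  "deltas": [
    [0,0,-0.004,0,-1],
    [0,0,-0.006,0,-1],
    [0,0,-0.008,0,-1],
    [0,0,-0.012,0,-1],
    [0,0,-0.012,0,-1],
    [0,0,-0.01,0,-1],
    [0,0,0,0,-1],
    [0,0,0,0,-1]
  ]
}}

```text
t: 19.45
tool_pos: [0.5225, -0.1861, 0.1395]
tool_rot: [-1.881, -2.513, -0.018]
contact_force: [0.2, -0.1, 0.1]
opening: 0.0002
```

```bash
python3 look2.py 14.png 0|tail -2; python3 -c "
from h import *
save(ctrl.get_image('top'),'t14.png')"
```

```text
19.45 [ 0.5225 -0.1861  0.1395] [ 0.1757 -0.0974  0.1361]
0.0 A [299.9467 206.9375] B [185.0019 109.5731]
```

View pics/B14.png

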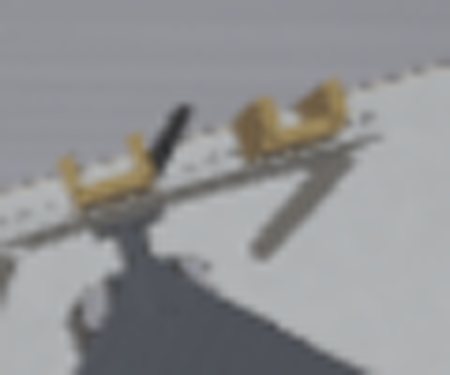

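View pics/t14.png

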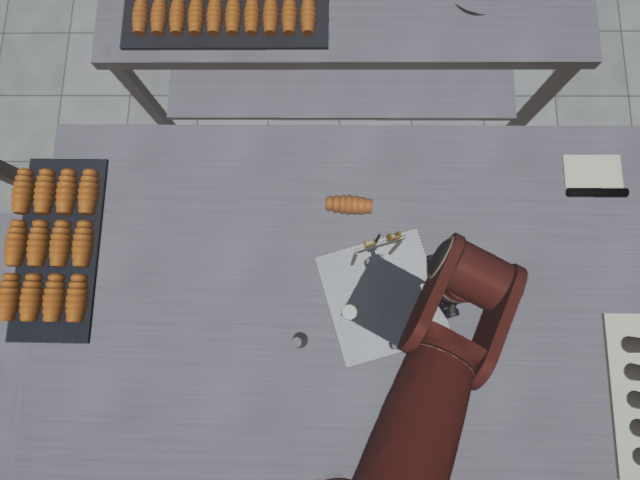

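Top view: the needle is upright again, tip at (185, 106) in the crop. Clips, mould (300, 339) and pastry (349, 204) are where they were. The jar is hidden under the arm, which stayed well clear of it. I'm handing in.

```bash
python3 -c "
from h import *
print(ctrl.finish_job())"
```

```text
the job is handed in; nothing more can be done
None
```

I pressed both pads in turn with the closed fingertips, let the needle spring back after each, and handed the job in at about 19.5 s. No verdict is reported, so these are my own camera and force readings.

| | Clip setting (rad) | Needle held at (rad) | Held for | Push |
|---|---|---|---|---|
| Round pad | 0.137 | about 0.134 | a little over 1 s | about 7 N |
| Square pad | −0.148 | −0.140 to −0.149 | about 2 s | about 7 N |

- **Accuracy:** in every picture taken during the holds, the tip was within about 1.5 mm of the middle of the gap. The limit is 6 mm, and the tip did not swing past either clip.
- **Release:** the needle came back upright after each press. The last force reading was about zero, with the tool at 0.14 m, clear of the pads.
- **Surroundings:** in the last top picture the clips, mould and pastry were where they started. The jar was hidden behind the arm, so I could not check it; the fingertips stayed about 125 mm from it.
- **Disagreements:** the force-based tilt estimates came out within about 0.02 rad of the pictures because of sideways friction on the pads. I went by the pictures. The side camera's view of the needle tip was blocked during both holds, so those angles come from the top camera alone.

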